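# Stand the fallen bottle and hold the rack's spring arm shut

## Robot

A 6-joint arm with a two-finger parallel gripper is mounted at the origin on the work surface. World frame = base frame: x ahead of the robot, y to its left, z up, the work surface at z = 0. Lengths are in m, angles in rad, forces in N, time in s.
With the tool pointing down it reaches from about 0.3 to 0.775 m from the base axis. Payload 14.6 kg.
Tool frame: the origin (TCP) lies on the centre line of the jaws, within the pads' length; the fingertips stand 17 mm ahead of it and the grasp point (between the pads) lies 2 mm behind it; z points along the fingers, x is the direction in which the jaws open and shut, and the axes are right-handed (so a half turn about z gives the same grasp; the last joint's range is limited). The gripper opens to 94 mm and grips with 3 to 60 N. Pads are 16 mm wide; open, the fingers measure 119 mm over their backs; the gripper's body (75 mm by 177 mm) begins 78 mm behind the grasp point.
Start: joints at [1.155, 0.3, 1.521, -0, 1.321, -0.067], TCP at [0.188, 0.517, 0.222] pointing down, gripper open.
Joint ranges: [-3.03, 3.03], [-0.79, 2.21], [0.23, 2.52], [-1.04, 4.18], [0, 3.07], [-2.55, 2.55]. Speed limits (rad/s): [2.22, 2.22, 2.57, 3.14, 3.14, 3.14].

## Interface

Orientations are given as [roll, pitch, yaw] about the fixed x, y, z axes, in that order (R = Rz(yaw) Ry(pitch) Rx(roll)).
In Python, from station import ctrl gives the robot as it stands. The module is installed in compiled form; this text tells all that it offers.
- The arm moves only by the tool drive_tool, never from a script. Its argument "increments" is a list of rows, each a list of 3 entries, a list of its own where there are three numbers: the turn, a rotation vector about the tool's x, y, z in degrees, then the shift along the tool's x, y, z in mm, then the opening, from 0 (shut) to 1 (fully open). In form: [[[ax, ay, az], [dx, dy, dz], hand], ...]. A call has 1 to 20 rows; each row shifts and turns the commanded pose from where the row before left it, along the tool's axes as they then stand; what a row does not reach is not made up. A row lasts 1/8 s, in which the tool goes at most 62.5 mm and 10.7 degrees, less where a joint would pass 70% of its speed; a pose out of reach is approached as far as the arm can. A call with a gripper value outside its range is refused whole. The fingers move at their own pace and stop on an object; "squeeze" is the grip in N (left out, the last holds). Time passes only in rows, so rows that do not move let the fingers close. It gives the time, the measured TCP pose, the force and the opening at its end, in the units of the state.
- ctrl.get_obs(): the state, without advancing time (a new reading comes with each control period).
- ctrl.camera(name): name is "side" or "top" or "wrist"; returns the picture (480x640x3 uint8, red, green, blue); there is no depth.
- ctrl.calibration(name): a dict with "fx", "fy", "cx", "cy" (pixels), "rvec" (rotation vector, rad) and "tvec" (3), from world to camera coordinates, as OpenCV has them. Camera axes: x right, y down, z forward; pixel columns grow to the right and rows downward; lengths in m; the calibration is good to about 2 mm. A picture is of the moment at which its call begins: read the wrist's pose just before it. calibration takes no time and is no camera call; for the wrist camera it gives the pose at the moment of the call.
- ctrl.hand_in(): hands the job in, once; it reports no verdict.
The state is a dict: "time_s": time; "qpos": joint angles; "joint_vel": joint speeds; "tau": joint torques, N m; "ee_pos": TCP position; "eef_rot": TCP orientation; "force": force on the tool from outside, world axes, zero at the start; "moment": the same for the moment, N m; "grip_width": finger opening in m.
Only numpy, scipy, OpenCV 4.12 (cv2) and the standard library are available. Lean on these libraries where they do the work, as an engineer would, in place of code of your own. Each camera call takes 0.05 s, during which the arm holds its last target.

## Task

One bottle in the rack's row has fallen forward and lies across the path of the spring-loaded retaining arm. Stand it upright in the row, in the gap between its two standing neighbours, without disturbing them or the jar and dishes on the bench; then swing the retaining arm forward against its spring all the way to its stop and finish while still holding it there with the gripper (it springs back open when let go), so that I can fit the locking pin.

Things in the scene. Friction and masses are not known exactly. Their poses are not given: they have to be found in the camera images.
- rack: Fixed rack, grey base plate 185 x 420 x 6 mm (x -125 to 60 mm, y +-210). Origin: plate's underside at the middle of the row line. y runs along the row; +x points across it to the back rail, away from the robot within 0.25 rad. Rail: top 32 mm above bench, front face at x 37 mm. Front of the row is open; shut, the arm's bar has its inner face at x -40 mm.
- fallen_mid (a point): Centre of the fallen bottle, on its axis 55 mm from its base. White, square: body 46 x 46 x 78 mm, then a round cap 36 mm wide; 112 mm in all; 0.11 to 0.22 kg. z runs from base to cap, x and y square to the flat sides. Starts lying on a side, axis 29 mm above the bench, base in the row, cap to the rack's -x (within 0.25 rad). Belongs on the row line (rack x about 0), midway between neighbours.
- left_mid (a point): Centre of the standing neighbour on the left (rack +y), same kind of bottle, 55 mm above its base; z points up. Stands 105 to 125 mm from the middle of the row.
- right_mid (a point): Centre of the standing neighbour on the right (rack -y), same kind of bottle, 55 mm above its base; z points up. Stands 105 to 125 mm from the middle of the row.
- gate (a joint): Angle of the retaining arm about its upright pivot axis (rad): 0 is open, where its spring holds it, the bar slanting out towards the robot; 0.5 is shut against its stop, the bar along the row. It turns anticlockwise seen from above as it shuts. The spring takes about 3 N at the handle at first and 6 N at the stop, and throws the arm open when let go.
- gate_handle (a point): On the axis of the arm's upright black handle post, 76 mm above the bench. Post 16 mm in diameter, foot 28 mm and top 100 mm above the bench, 236 mm from the pivot axis and 25 mm before the bar's centre line. The steel bar is 10 mm thick, 340 mm long, 14 to 34 mm above the bench.
- gate_pivot (a point): On the arm's upright pivot axis, 24 mm above the bench, at the left (+y) end of the rack. The dark hanger round it stands at rack x -65 to 10, y 165 to 207 mm, 56 mm tall. The arm's steel stop pin, 12 mm thick, top 40 mm above the bench, stands at the other end, at rack x -33, y -168 mm.
- jar: Bystander: round glass jar with steel lid, 68 mm in diameter, 75 mm tall, standing on the bench left of the rack. Origin: centre of its underside.
- dishes: Bystander: stack of four culture dishes, 90 mm in diameter, 59 mm tall, standing on the bench right of the rack. Origin: centre of its underside.

How it is judged:
By the outcome, as a careful person would: the job done as asked, in the order asked, and still so for the second after the job is handed in, while the arm keeps its last pose, push and grip.
It also fails if it takes over 58 s, if anything falls off the work surface, if the arm or the gripper's body presses on something with over 40 N, if the wrist force passes 120 N, or if a joint passes its speed limit or range.

## Working session

There is one attempt and no reset: what is moved stays moved. The work goes in short steps, Python scripts to look and compute and a tool call to move; the robot and the scene stay as the last step left them, time stands still between calls to the robot, and variables do not carry over. Pictures are saved under pics/ and viewed, and the job is handed in when it is done.

Besides the shell and the picture viewer there is one more tool, called after "Call:" as name([rows], argument=value, ...), one row to a line, values as JSON. drive_tool: Moves the arm, as the interface text tells. Its arguments: {"type":"object","properties":{"increments":{"type":"array"},"squeeze":{"type":"number"}},"required":["increments"]}

```bash
mkdir -p pics; ls; python3 - <<'E'
from station import ctrl
import cv2
print(ctrl.get_obs())
for n in ["side","top","wrist"]:
    c=ctrl.calibration(n); print(n,c)
    im=ctrl.camera(n); cv2.imwrite(f"pics/{n}0.png",im[:,:,::-1])
E
```

```text
pics
{'time_s': 0.0, 'qpos': array([ 1.15540952e+00,  3.00447729e-01,  1.52157857e+00,  1.86185790e-05,
        1.32073285e+00, -6.65970827e-02]), 'joint_vel': array([ 4.85628718e-05, -1.12190825e-03, -9.54811539e-04,  5.70756190e-04,
        1.12961867e-03,  7.47909814e-04]), 'tau': array([-2.99466432e-03, -5.31803441e+01, -3.52725613e+01,  7.07658869e-02,
        2.45872897e-02, -1.16443448e-04]), 'ee_pos': array([0.18786398, 0.51665425, 0.22190021]), 'eef_rot': array([-3.14149703e+00,  1.16271512e-03,  1.22200204e+00]), 'force': array([ 0.25531692, -0.40892487,  0.19728556]), 'moment': array([-0.03734332,  0.07169418, -0.03254205]), 'grip_width': 0.09416806414980668}
side {'fx': 453.77245762857535, 'fy': 453.77245762857535, 'cx': 322.4650713248424, 'cy': 235.1824086897499, 'rvec': array([ 2.32373493, -0.32949702,  0.13014355]), 'tvec': array([-0.52217631,  0.14493586,  0.90671303])}
top {'fx': 575.8944509636823, 'fy': 575.8944509636823, 'cx': 321.4406548115794, 'cy': 242.57100420237663, 'rvec': array([ 2.15270409, -2.1522956 ,  0.14366612]), 'tvec': array([-0.00487711,  0.55309381,  1.48817195])}
wrist {'fx': 379.2247372937019, 'fy': 379.2247372937019, 'cx': 317.24236864463785, 'cy': 244.48492215501165, 'rvec': array([-2.39826289, -1.67777794, -0.21128248]), 'tvec': array([-0.54887731, -0.02497985,  0.3917985 ])}
```

View pics/side0.png

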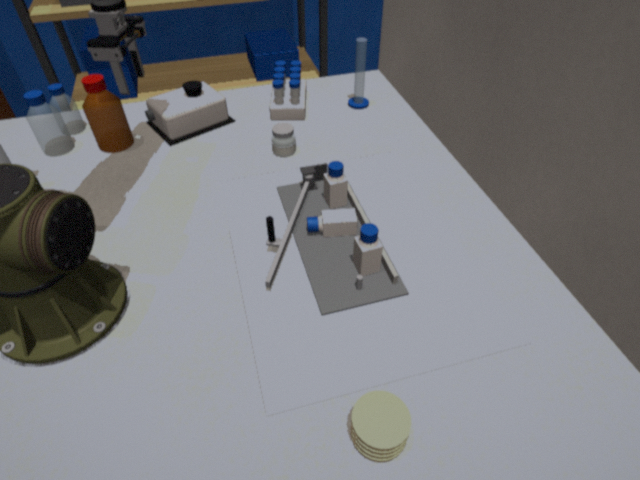

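View pics/top0.png

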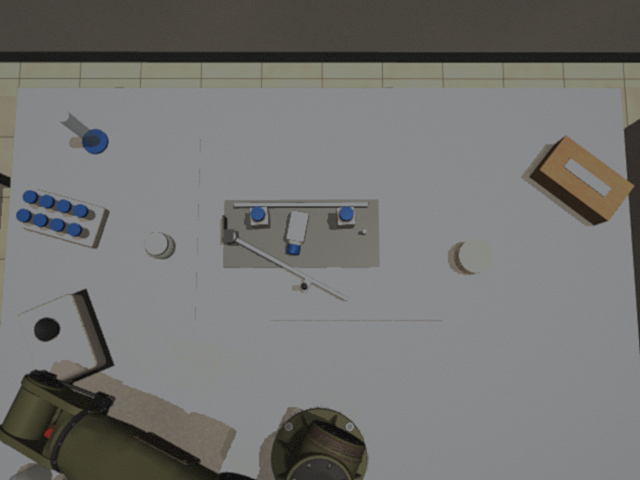

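View pics/wrist0.png

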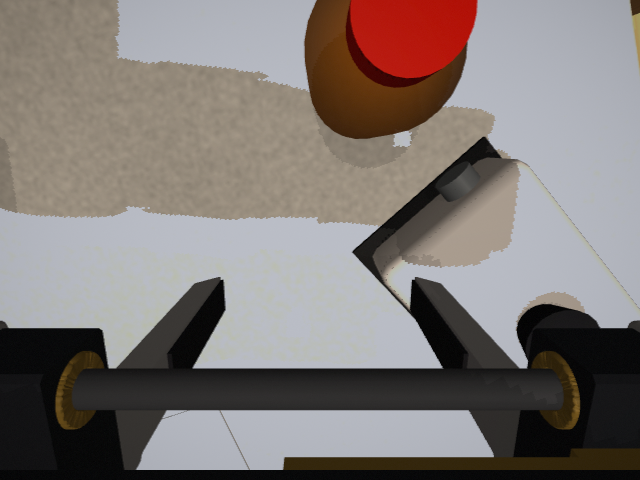

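Top: the rack spans about (223–380, 200–267), with the fallen bottle at (297,232) and the handle at (304,287). Side: the handle is at (270,230), and the fallen bottle's cap is at (313,224). I'll enlarge both.

```bash
cat > h.py <<'E'
import numpy as np, cv2
from station import ctrl
def cal(n):
    c=ctrl.calibration(n); K=np.array([[c['fx'],0,c['cx']],[0,c['fy'],c['cy']],[0,0,1]])
    return K,np.array(c['rvec'],float),np.array(c['tvec'],float)
def proj(n,P,c=None):
    K,r,t=c or cal(n); return cv2.projectPoints(np.atleast_2d(np.array(P,float)),r,t,K,None)[0][:,0]
def onz(n,uv,z,c=None):
    K,r,t=c or cal(n); R=cv2.Rodrigues(r)[0]; C=-R.T@t
    d=R.T@np.linalg.inv(K)@np.array([uv[0],uv[1],1.]); return C+d*(z-C[2])/d[2]
def tri(l):
    A=[];b=[]
    for c,uv in l:
        c=cal(c) if isinstance(c,str) else c
        K,r,t=c;R=cv2.Rodrigues(r)[0];C=-R.T@t
        d=R.T@np.linalg.inv(K)@np.array([uv[0],uv[1],1.]);d/=np.linalg.norm(d)
        M=np.eye(3)-np.outer(d,d);A.append(M);b.append(M@C)
    X,res,_,_=np.linalg.lstsq(np.vstack(A),np.hstack(b),rcond=None);return X,np.sqrt(res)
def crop(src,x0,y0,x1,y1,s,out):
    im=cv2.imread(src)[y0:y1,x0:x1]; im=cv2.resize(im,None,fx=s,fy=s,interpolation=cv2.INTER_CUBIC)
    st=10 if s<8 else 5
    for u in range((x0//st+1)*st,x1,st): cv2.putText(im,str(u),((u-x0)*s-8,10),0,.35,(0,0,255),1); cv2.line(im,((u-x0)*s,12),((u-x0)*s,18),(0,0,255),1)
    for v in range((y0//st+1)*st,y1,st): cv2.putText(im,str(v),(0,(v-y0)*s+4),0,.35,(0,0,255),1); cv2.line(im,(24,(v-y0)*s),(30,(v-y0)*s),(0,0,255),1)
    cv2.imwrite(out,im)
E
python3 - <<'E'
from h import *
crop("pics/top0.png",215,190,390,305,4,"pics/top0c.png")
crop("pics/side0.png",255,155,415,305,4,"pics/side0c.png")
E
```

```text
(no output)
```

View pics/top0c.png

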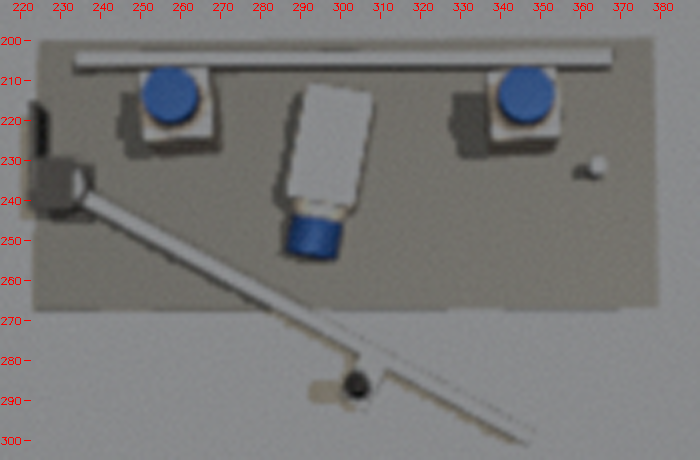

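View pics/side0c.png

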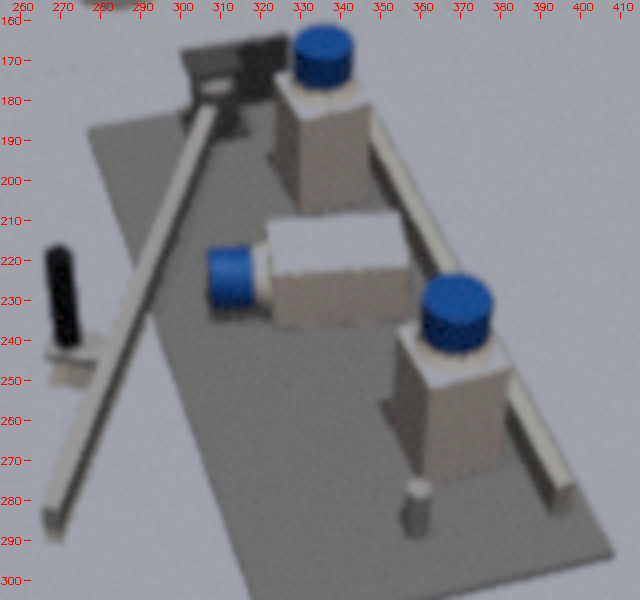

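```bash
python3 - <<'E'
from h import *
np.set_printoptions(precision=4,suppress=True)
# rack corners top
tc=[(224.0,200),(378.5,199.5),(379.5,267),(223,267.2)]
loc=np.array([[.06,.21],[.06,-.21],[-.125,-.21],[-.125,.21]])
W=np.array([onz("top",p,.006)[:2] for p in tc]);print(W)
# fit rigid
a=loc-loc.mean(0);b=W-W.mean(0)
th=np.arctan2((a[:,0]*b[:,1]-a[:,1]*b[:,0]).sum(),(a*b).sum());R=np.array([[np.cos(th),-np.sin(th)],[np.sin(th),np.cos(th)]])
o=W.mean(0)-R@loc.mean(0);print("rack",o,th,(R@loc.T).T+o-W)
L=lambda P:(R.T@(np.array(P)[:2]-o))
# two view: bottle caps tops centre
for n,u,s in [("left cap",(257.5,214),(335.5,167)),("right cap",(346,213.5),(369.5,227)),("handle top",(304.3,286),(269,218)),("pin",(364,231.3),(359,276))]:
    X,r=tri([("top",u),("side",s)]);print(n,X,r,L(X))
# fallen: top face corners
for n,u,s in [("bl",(291,211.5),(354,208.5)),("br",(308,213.5),(358,218.5+15-6)),("fl",(287,239.5),(322,210)),("fr",(303.5,242),(323.5,224))]:
    X,r=tri([("top",u),("side",s)]);print(n,X,r, onz("top",u,.052),L(onz("top",u,.052)))
for n,u,z in [("jar",(157.5,244),.075),("dishes",(474,257),.059),("pivot",(235,237),.034),("barend",(347,299),.034)]:
    X=onz("top",u,z);print(n,X,L(X))
E
```

```text
[[ 0.6744  0.2612]
 [ 0.6759 -0.1605]
 [ 0.491  -0.1608]
 [ 0.4904  0.2597]]
rack [0.6154 0.05  ] 0.0028623424996340623 [[ 0.0004 -0.001 ]
 [ 0.0002  0.0007]
 [ 0.      0.0004]
 [-0.0006 -0.0001]]
left cap [0.6188 0.1575 0.1071] [0.0026] [0.0037 0.1075]
right cap [ 0.6189 -0.0673  0.1174] [0.0036] [ 0.0031 -0.1174]
handle top [0.4365 0.0383 0.0965] [0.0025] [-0.1789 -0.0112]
pin [ 0.5846 -0.118   0.0373] [0.0019] [-0.0313 -0.1679]
bl [0.6384 0.0756 0.0421] [0.0039] [0.6338 0.0756 0.052 ] [0.0185 0.0256]
br [0.6352 0.0311 0.023 ] [0.0019] [0.6285 0.0307 0.052 ] [ 0.013  -0.0193]
fl [0.5633 0.0853 0.0477] [0.0049] [0.5592 0.0856 0.052 ] [-0.0562  0.0358]
fr [0.5557 0.0422 0.0446] [0.0031] [0.5526 0.0423 0.052 ] [-0.0629 -0.0075]
jar [0.5442 0.4183 0.075 ] [-0.0702  0.3685]
dishes [ 0.5123 -0.4015  0.059 ] [-0.1044 -0.4512]
pivot [0.5684 0.2249 0.034 ] [-0.0466  0.175 ]
barend [ 0.4044 -0.0717  0.034 ] [-0.2114 -0.1211]
```

Call:
drive_tool([
  [[0,0,0],[-23,32,-5],0.75],
  [[0,0,0],[-23,32,-5],0.75],
  [[0,0,0],[-23,32,-5],0.75],
  [[0,0,0],[-23,32,-5],0.75],
  [[0,0,0],[-23,32,-5],0.75],
  [[0,0,0],[-23,32,-5],0.75],
  [[0,0,0],[-23,32,-5],0.75],
  [[0,0,0],[-23,32,-5],0.75],
  [[0,0,0],[-23,32,-5],0.75],
  [[0,0,0],[-23,32,-5],0.75],
  [[0,0,0],[-23,32,-5],0.75],
  [[0,0,0],[-23,32,-5],0.75],
  [[0,0,0],[-23,32,-5],0.75],
  [[0,0,-6],[-23,32,-5],0.75],
  [[0,0,-6],[0,0,0],0.75],
  [[0,0,0],[0,0,0],0.75],
], squeeze=10)

```text
time_s: 2.15
ee_pos: [0.4989, 0.0609, 0.2922]
eef_rot: [-3.141, 0.0, 1.43]
force: [-0.2, 0.8, 0.2]
grip_width: 0.0702
```

```bash
cat >> h.py <<'E'
import json,os
def snap(n,name):
    o=ctrl.get_obs(); c=cal(n); im=ctrl.camera(n); cv2.imwrite(f"pics/{name}.png",im[:,:,::-1])
    with open("log.jsonl","a") as f: f.write(json.dumps({"name":name,"K":c[0].tolist(),"r":c[1].tolist(),"t":c[2].tolist(),"q":o['qpos'].tolist(),"p":o['ee_pos'].tolist(),"rot":o['eef_rot'].tolist()})+"\n")
    return o,c
def gc(name):
    for l in open("log.jsonl"):
        d=json.loads(l)
        if d["name"]==name: return np.array(d["K"]),np.array(d["r"]),np.array(d["t"])
def st():
    o=ctrl.get_obs(); print(*[f"{k} {np.round(o[k],4)}" for k in ("time_s","qpos","ee_pos","eef_rot","force","grip_width")],sep="\n")
    with open("log.jsonl","a") as f: f.write(json.dumps({"name":"st","q":o['qpos'].tolist(),"p":o['ee_pos'].tolist(),"rot":o['eef_rot'].tolist()})+"\n")
E
python3 - <<'E'
from h import *
st(); o,c=snap("wrist","w1")
R=cv2.Rodrigues(c[1])[0]; print("cam",-R.T@c[2], "fwd",R[2])
E
```

```text
time_s 2.15
qpos [ 4.8600e-02  1.4730e-01  1.5454e+00  1.0000e-04  1.4495e+00 -1.3816e+00]
ee_pos [0.4989 0.0609 0.2922]
eef_rot [-3.1410e+00  1.0000e-04  1.4302e+00]
force [-0.1787  0.7651  0.1583]
grip_width 0.0702
cam [0.4267128  0.07072406 0.455255  ] fwd [ 0.24641937 -0.03536009 -0.96851802]
```

View pics/w1.png

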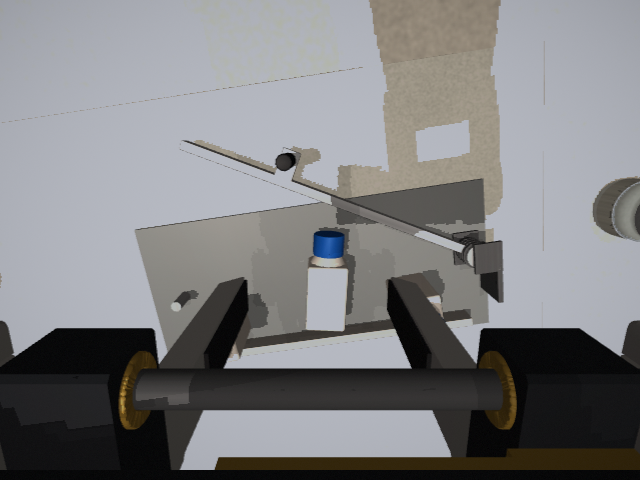

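```bash
python3 - <<'E'
from h import *
crop("pics/w1.png",255,130,395,350,3,"pics/w1c.png")
crop("pics/w1.png",160,130,360,230,4,"pics/w1d.png")
E
```

```text
(no output)
```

View pics/w1c.png

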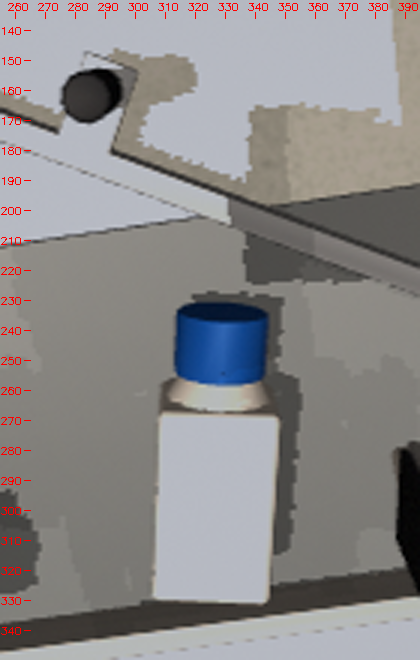

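Call:
drive_tool([
  [[0,0,10],[0,0,0],0.75],
  [[0,0,10],[0,0,0],0.75],
  [[0,0,10],[0,0,0],0.75],
  [[0,0,10],[0,0,0],0.75],
  [[0,0,10],[0,0,0],0.75],
  [[0,0,10],[0,0,0],0.75],
  [[0,0,10],[0,0,0],0.75],
  [[0,0,10],[0,0,0],0.75],
  [[0,0,10],[0,0,0],0.75],
  [[0,0,10],[0,0,0],0.75],
  [[0,0,10],[0,0,0],0.75],
  [[0,0,10],[0,0,0],0.75],
  [[0,0,10],[0,0,0],0.75],
  [[0,0,10],[0,0,0],0.75],
  [[0,0,10],[0,0,0],0.75],
  [[0,0,10],[0,0,0],0.75],
  [[0,0,10],[0,0,0],0.75],
  [[0,0,10],[0,0,0],0.75],
  [[0,0,0],[0,0,0],0.75],
])

```text
time_s: 4.58
ee_pos: [0.4987, 0.0615, 0.2925]
eef_rot: [-3.142, 0.0, -1.71]
force: [-0.6, -0.5, 0.4]
grip_width: 0.0703
```

```bash
python3 - <<'E'
from h import *
st(); o,c=snap("wrist","w2")
R=cv2.Rodrigues(c[1])[0]; print("cam",-R.T@c[2], "fwd",R[2])
E
```

```text
time_s 4.575
qpos [0.0499 0.1465 1.5456 0.     1.4494 1.7602]
ee_pos [0.4987 0.0615 0.2925]
eef_rot [-3.1416  0.     -1.7103]
force [-0.6328 -0.5363  0.4385]
grip_width 0.0703
cam [0.56962479 0.05119602 0.45552509] fwd [-0.24733655  0.03494475 -0.96829928]
```

View pics/w2.png

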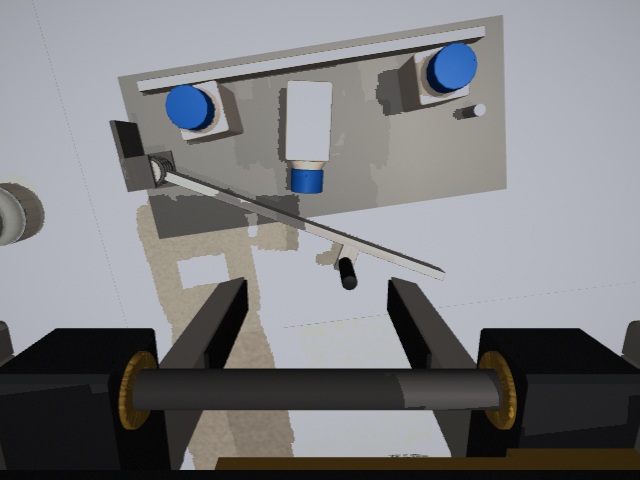

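```bash
python3 - <<'E'
from h import *
crop("pics/w2.png",110,10,310,160,4,"pics/w2a.png")
crop("pics/w2.png",270,40,510,205,3,"pics/w2b.png")
crop("pics/w2.png",270,180,450,300,4,"pics/w2c.png")
E
```

```text
(no output)
```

View pics/w2a.png

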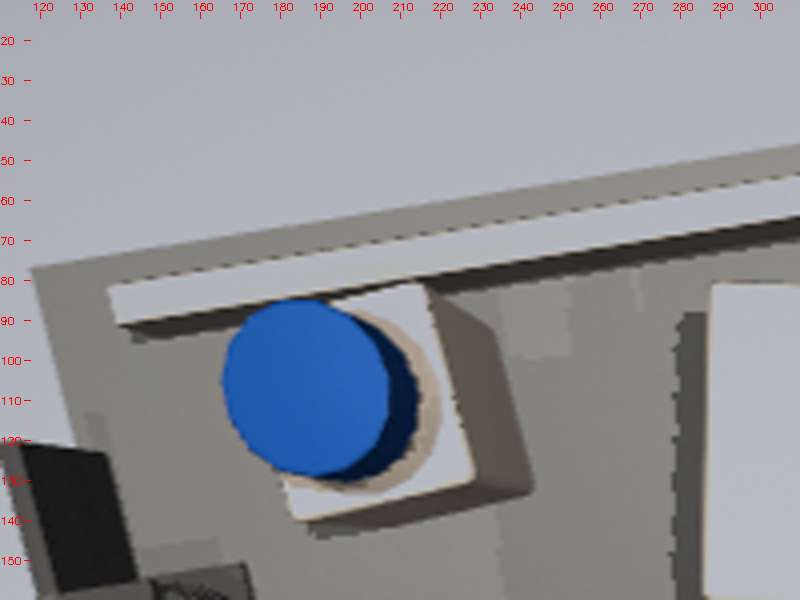

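View pics/w2b.png

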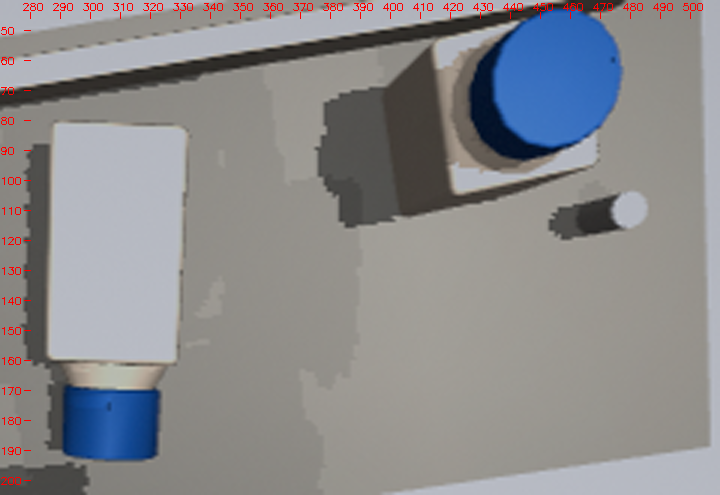

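View pics/w2c.png

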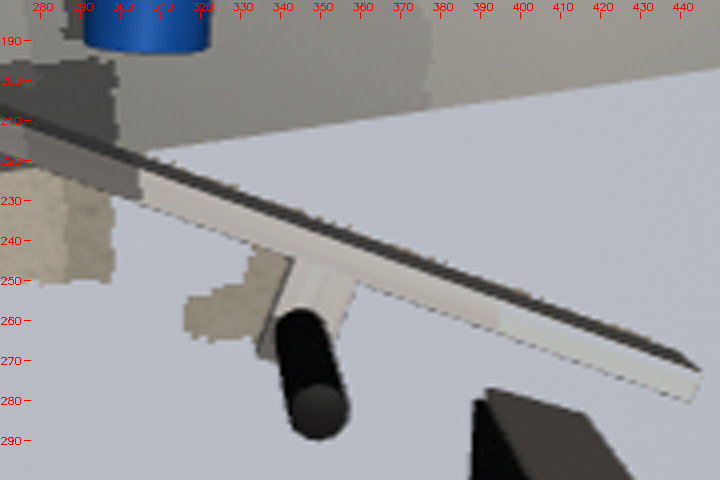

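```bash
python3 - <<'E'
from h import *
np.set_printoptions(precision=4,suppress=True)
a,b=gc("w1"),gc("w2"); t=cal("top"); s=cal("side")
P={}
for n,l in {"cap-y":[(a,(308.5,267)),(b,(328.5,160))],"cap+y":[(a,(347,268.5)),(b,(286.5,160))],"base-y":[(a,(306.5,330.5)),(b,(331,83.5))],"base+y":[(a,(344.5,331)),(b,(287.5,81))],
 "handle":[(a,(285.5,162)),(b,(349.5,285)),(t,(304.3,286)),(s,(269,218))],"left":[(b,(186,107)),(t,(257.5,214)),(s,(335.5,167))],"right":[(b,(457.5,69)),(t,(346,213.5)),(s,(369.5,227))],"pin":[(b,(479.5,110)),(t,(364,231.3)),(s,(359,276))]}.items():
    P[n],r=tri(l);print(n,P[n],r)
print("z fixed: L",onz("",(186,107),.118,b),onz("top",(257.5,214),.118),"R",onz("",(457.5,69),.118,b),onz("top",(346,213.5),.118))
bc=(P["base-y"]+P["base+y"])/2;cc=(P["cap-y"]+P["cap+y"])/2
print("base",bc,"shoulder",cc,"len",np.linalg.norm(bc-cc),"yaw",np.degrees(np.arctan2(*(bc-cc)[1::-1])))
# rack corners from w2
for u in [(118,77),(503,15),(506.5,188),(160,239)]: print(onz("",u,.006,b))
for u in [(170,170)]: print("pivot?",onz("",u,.034,b))
print("barline w2",onz("",(300,226),.034,b),onz("",(440,278),.034,b))
# kinematic fit
import json
E
sed -n 1,9p log.jsonl | cut -c1-60
```

```text
cap-y [0.5546 0.0419 0.0485] [0.0008]
cap+y [0.5609 0.0847 0.0535] [0.0003]
base-y [0.6267 0.0296 0.0585] [0.0001]
base+y [0.6357 0.0721 0.0541] [0.001]
handle [0.4354 0.0384 0.0982] [0.0046]
left [0.6188 0.1583 0.1069] [0.0029]
right [ 0.6167 -0.0693  0.1205] [0.0054]
pin [ 0.5835 -0.1194  0.0401] [0.0031]
z fixed: L [0.617  0.1559 0.118 ] [0.6149 0.1566 0.118 ] R [ 0.6146 -0.0715  0.118 ] [ 0.6162 -0.0667  0.118 ]
base [0.6312 0.0508 0.0563] shoulder [0.5577 0.0633 0.051 ] len 0.0747461083890267 yaw -9.653354588814363
[0.6737 0.2576 0.006 ]
[ 0.6757 -0.1625  0.006 ]
[ 0.4916 -0.1631  0.006 ]
[0.4885 0.2563 0.006 ]
pivot? [0.5677 0.2139 0.034 ]
barline w2 [0.4861 0.0827 0.034 ] [ 0.4015 -0.0707  0.034 ]
{"name": "st", "q": [0.04863629303114361, 0.1472558136009774
{"name": "w1", "K": [[379.2247372937019, 0.0, 317.2423686446
{"name": "st", "q": [0.0498729153495453, 0.1464992779880083,
{"name": "w2", "K": [[379.2247372937019, 0.0, 317.2423686446
```

Call:
drive_tool([
  [[10,0,0],[0,0,0],0.75],
  [[10,0,0],[0,0,0],0.75],
  [[10,0,0],[0,0,0],0.75],
  [[10,0,0],[0,0,0],0.75],
  [[0,0,0],[0,0,0],0.75],
  [[0,0,0],[0,0,0],0.75],
])

```text
time_s: 5.38
ee_pos: [0.4993, 0.0612, 0.2932]
eef_rot: [-2.446, -0.001, -1.709]
force: [-0.9, -1.3, 0.2]
grip_width: 0.0703
```

```bash
cat >> h.py <<'E'
from scipy.spatial.transform import Rotation as Ro
def to(target,rpy=None):
    """shift in tool axes (mm) to target and rotvec(deg) to rpy"""
    o=ctrl.get_obs(); R=Ro.from_euler('xyz',o['eef_rot'])
    print("R cols",np.round(R.as_matrix(),3).tolist())
    print("shift mm",np.round(R.inv().apply(np.array(target)-o['ee_pos'])*1000,1))
    if rpy is not None: print("turn deg",np.round(np.degrees((R.inv()*Ro.from_euler('xyz',rpy)).as_rotvec()),1))
E
python3 - <<'E'
from h import *
st(); to([.570,.0605,.030]); to([.615,.044,.09])
a=np.radians(-9);f=np.array([np.cos(a),np.sin(a),0])
# desired tool: z= f sin40 - k cos40, x= right of f ... (approx -y)
d=np.radians(40);z=f*np.sin(d)+np.array([0,0,-np.cos(d)]);x=np.array([f[1],-f[0],0]);y=np.cross(z,x)
M=Ro.from_matrix(np.c_[x,y,z]);R=Ro.from_euler('xyz',ctrl.get_obs()['eef_rot'])
print(np.degrees((R.inv()*M).as_rotvec()))
E
```

```text
time_s 5.375
qpos [ 0.1376 -0.182   2.0033 -0.2888  0.6639  2.0143]
ee_pos [0.4993 0.0612 0.2932]
eef_rot [-2.4456e+00 -8.0000e-04 -1.7094e+00]
force [-0.8944 -1.2689  0.1792]
grip_width 0.0703
R cols [[-0.138, -0.76, 0.635], [-0.99, 0.105, -0.089], [0.001, -0.641, -0.767]]
shift mm [ -9.3 114.9 246.9]
R cols [[-0.138, -0.76, 0.635], [-0.99, 0.105, -0.089], [0.001, -0.641, -0.767]]
shift mm [  0.9  40.5 230.9]
[0.12493838 0.64333323 0.84396648]
```

Call:
drive_tool([
  [[0,0.6,0.8],[0,0,0],0.75],
  [[0,0,0],[-1,12.6,27],0.75],
  [[0,0,0],[-1,12.6,27],0.75],
  [[0,0,0],[-1,12.6,27],0.75],
  [[0,0,0],[-1,12.6,27],0.75],
  [[0,0,0],[-1,12.6,27],0.75],
  [[0,0,0],[-1,12.6,27],0.75],
  [[0,0,0],[0,0,0],0.75],
])

```text
time_s: 6.38
ee_pos: [0.5456, 0.0592, 0.1183]
eef_rot: [-2.449, -0.001, -1.728]
force: [0.2, -0.6, 0.5]
grip_width: 0.0705
```

```bash
python3 - <<'E'
from h import *
st(); to([.570,.0605,.030]); snap("wrist","w3"); snap("side","s3")
crop("pics/s3.png",230,100,430,290,3,"pics/s3c.png")
E
```

```text
time_s 6.375
qpos [ 0.1234  0.1938  2.0911 -0.7807  0.2552  2.5533]
ee_pos [0.5456 0.0592 0.1183]
eef_rot [-2.4485e+00 -6.0000e-04 -1.7285e+00]
force [ 0.1987 -0.6395  0.4747]
grip_width 0.0705
R cols [[-0.157, -0.76, 0.631], [-0.988, 0.12, -0.101], [0.001, -0.639, -0.769]]
shift mm [-5.2 38.1 83.2]
```

View pics/w3.png

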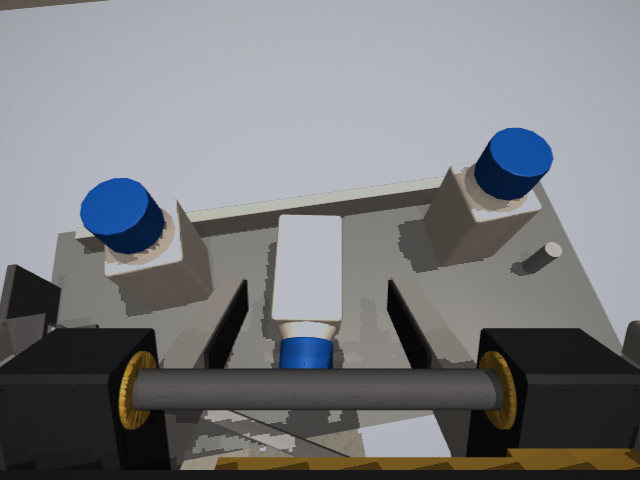

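View pics/s3c.png

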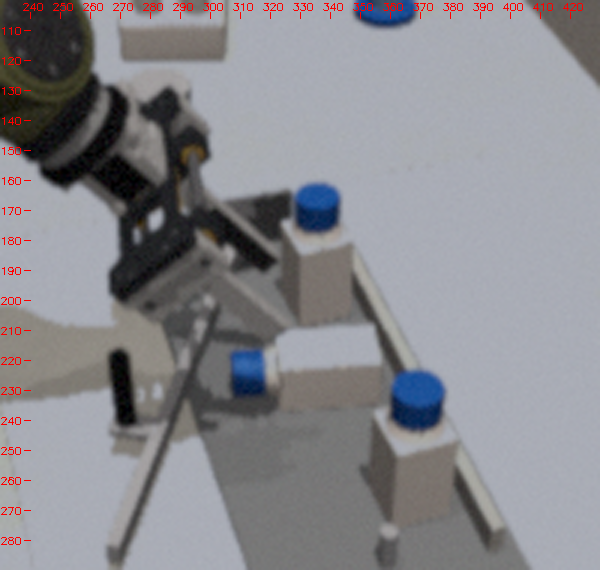

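Call:
drive_tool([
  [[-6,0,0],[0,-5,-10],0.75],
  [[-7,0,0],[0,-5,-10],0.75],
  [[-7,0,0],[0,0,0],0.75],
  [[0,0,0],[0,0,0],0.75],
])

```text
time_s: 6.98
ee_pos: [0.5441, 0.0575, 0.1412]
eef_rot: [-2.755, -0.004, -1.738]
force: [-0.5, -0.9, -1.1]
grip_width: 0.0702
```

```bash
cat > fk.py <<'E'
from h import *
from scipy.optimize import least_squares
def rz(a): return Ro.from_euler('z',a)
def ry(a): return Ro.from_euler('y',a)
def fk(q,p):
    # j1 about z, j2,j3 about y, j4 about forearm axis z', j5 about y, j6 about z
    z0,r0,d,L2,A,B,L6=p
    R1=rz(q[0]);P=R1.apply([r0,d,z0])
    R2=R1*ry(q[1]);P=P+R2.apply([0,0,L2])
    R3=R2*ry(q[2]);P=P+R3.apply([B,0,A])
    R4=R3*rz(q[3]);R5=R4*ry(q[4]);R6=R5*rz(-0.0+S6*q[5]+O6)
    return P+R6.apply([0,0,L6]),R6
S6=1;O6=0
E
python3 - <<'E'
import fk; from fk import *
st()
D=[json.loads(l) for l in open("log.jsonl")]
D=[(d["q"],d["p"],d["rot"]) for d in D]
D.append(([1.1554,.30045,1.52158,0,1.32073,-.0666],[.18786,.51665,.2219],[-3.1415,.00116,1.222]))
# orientation check
for s in(1,-1):
    fk.S6=s
    for q,p,r in D: 
        _,R=fk.fk(q,[0]*7); E=(R.inv()*Ro.from_euler('xyz',r)).as_rotvec(); print(s,np.round(E,3))
f=lambda x:np.hstack([fk.fk(q,x)[0]-p for q,p,_ in D])
s=least_squares(f,[.3,.05,0,.35,.35,0,.25]);print(s.x,np.abs(s.fun).max())
E
```

```text
time_s 6.975
qpos [ 0.0833  0.2094  1.8873 -0.1554  0.6764  1.924 ]
ee_pos [0.5441 0.0575 0.1412]
eef_rot [-2.7554 -0.0038 -1.7383]
force [-0.4506 -0.9166 -1.1215]
grip_width 0.0702Traceback (most recent call last):
  File "<stdin>", line 10, in <module>
AttributeError: 'function' object has no attribute 'fk'
```

```bash
mv fk.py kin.py; python3 - <<'E'
import kin; from kin import *
D=[json.loads(l) for l in open("log.jsonl")]
D=[(d["q"],d["p"],d["rot"]) for d in D if not d["name"].startswith(("w1","w2","w3","s3"))]
D.append(([1.1554,.30045,1.52158,0,1.32073,-.0666],[.18786,.51665,.2219],[-3.1415,.00116,1.222]))
for s in(1,-1):
    kin.S6=s
    for q,p,r in D: 
        _,R=kin.fk(q,[0]*7); E=(R.inv()*Ro.from_euler('xyz',r)).as_rotvec(); print(s,np.round(E,3))
f=lambda x:np.hstack([kin.fk(q,x)[0]-p for q,p,_ in D])
s=least_squares(f,[.3,.05,0,.35,.35,0,.25]);print(s.x,np.abs(s.fun).max(),len(D))
print(np.linalg.svd(s.jac)[1])
E
```

```text
1 [-0.     0.     3.142]
1 [ 0.    -0.     3.142]
1 [0.    0.    3.142]
1 [ 0.     0.    -3.142]
1 [ 0.    -0.     3.142]
1 [ 0.    -0.    -3.142]
-1 [0.    0.    0.378]
-1 [ 0.    -0.     0.379]
-1 [ 0.    -0.     0.887]
-1 [ 0.    -0.     1.965]
-1 [ 0.    -0.     0.706]
-1 [-0.     0.     3.008]
[ 2.21208831e-01 -3.77020054e-06  3.66023259e-02  4.24198157e-01
  4.47502391e-01  4.09016016e-02  2.53639961e-01] 1.0047159039405784e-05 6
[4.76475695 3.51228225 2.45442515 0.83658438 0.39080585 0.26056019
 0.12754431]
```

```bash
cat >> kin.py <<'E'
S6=1;O6=np.pi
PR=[2.21208831e-01,0,3.66023259e-02,4.24198157e-01,4.47502391e-01,4.09016016e-02,2.53639961e-01]
LO=np.array([-3.03,-.79,.23,-1.04,0,-2.55]);HI=np.array([3.03,2.21,2.52,4.18,3.07,2.55])
def toolR(yawdeg,tilt,flip=True):
    a=np.radians(yawdeg);f=np.array([np.cos(a),np.sin(a),0]);d=np.radians(tilt)
    z=f*np.sin(d)+np.array([0,0,-np.cos(d)]);x=np.array([f[1],-f[0],0])*(1 if flip else -1);return Ro.from_matrix(np.c_[x,np.cross(z,x),z])
def ik(P,R,q0):
    def f(q):
        p,r=fk(q,PR);return np.hstack([(p-P)*5,(r.inv()*R).as_rotvec()])
    s=least_squares(f,np.clip(q0,LO+1e-3,HI-1e-3),bounds=(LO,HI));return s.x,np.abs(s.fun).max()
E
python3 - <<'E'
from kin import *
for flip,q0 in((True,[.08,.21,1.89,-.1,.9,1.8]),(False,[.05,.2,1.7,0,1.2,-1.4])):
  print("grasp",flip)
  for t in range(0,45,5):
    q,e=ik([.570,.0605,.032],toolR(-9,t,flip),q0);print(t,np.round(q,2),round(e,4))
  print("place")
  for yaw in (0,):
   for t in range(0,-90,-10):
    q,e=ik([.615,.044,.072],toolR(yaw,t,flip),[.05,.5,1.2,0,1.6-np.radians(t),q0[-1]]);print(yaw,t,np.round(q,2),round(e,4))
E
```

```text
grasp True
0 [ 0.04  0.57  1.61 -0.    0.96  1.77] 0.0
5 [ 0.05  0.54  1.68 -0.02  0.84  1.79] 0.0
10 [ 0.06  0.5   1.74 -0.06  0.73  1.82] 0.0
15 [ 0.07  0.48  1.8  -0.1   0.61  1.87] 0.0
20 [ 0.08  0.45  1.86 -0.17  0.5   1.94] 0.0
25 [ 0.09  0.44  1.91 -0.28  0.38  2.05] 0.0
30 [ 0.1   0.43  1.97 -0.49  0.27  2.27] 0.0
35 [ 0.1   0.42  2.01 -0.78  0.19  2.55] 0.0182
40 [ 0.08  0.41  2.02 -0.8   0.13  2.55] 0.0777
place
0 0 [ 0.01  0.6   1.46 -0.    1.08  1.58] 0.0
0 -10 [0.01 0.69 1.31 0.   1.31 1.58] 0.0
0 -20 [0.01 0.8  1.16 0.   1.53 1.58] 0.0
0 -30 [0.01 0.91 1.01 0.01 1.75 1.58] 0.0
0 -40 [0.01 1.03 0.84 0.01 1.96 1.58] 0.0
0 -50 [0.01 1.16 0.68 0.01 2.18 1.58] 0.0
0 -60 [0.01 1.29 0.5  0.01 2.39 1.58] 0.0
0 -70 [0.01 1.44 0.31 0.02 2.62 1.59] 0.0
0 -80 [0.01 1.52 0.23 0.03 2.77 1.6 ] 0.0396
grasp False
0 [ 0.04  0.57  1.61  0.    0.96 -1.37] 0.0
5 [ 0.05  0.54  1.68 -0.02  0.84 -1.35] 0.0
10 [ 0.06  0.5   1.74 -0.06  0.73 -1.32] 0.0
15 [ 0.07  0.48  1.8  -0.1   0.61 -1.27] 0.0
20 [ 0.08  0.45  1.86 -0.17  0.5  -1.2 ] 0.0
25 [ 0.09  0.44  1.91 -0.28  0.38 -1.09] 0.0
30 [ 0.1   0.43  1.97 -0.49  0.27 -0.87] 0.0
35 [ 0.11  0.42  2.01 -0.95  0.19 -0.41] 0.0
40 [ 0.1   0.42  2.02 -1.04  0.16 -0.33] 0.0659
place
0 0 [ 0.01  0.6   1.46 -0.    1.08 -1.56] 0.0
0 -10 [ 0.01  0.69  1.31  0.    1.31 -1.56] 0.0
0 -20 [ 0.01  0.8   1.16  0.    1.53 -1.56] 0.0
0 -30 [ 0.01  0.91  1.01  0.01  1.75 -1.56] 0.0
0 -40 [ 0.01  1.03  0.84  0.01  1.96 -1.56] 0.0
0 -50 [ 0.01  1.16  0.68  0.01  2.18 -1.56] 0.0
0 -60 [ 0.01  1.29  0.5   0.01  2.39 -1.56] 0.0
0 -70 [ 0.01  1.44  0.31  0.02  2.62 -1.55] 0.0
0 -80 [ 0.01  1.52  0.23  0.03  2.77 -1.54] 0.0396
```

```bash
cat >> kin.py <<'E'
def plan(P,R):
    o=ctrl.get_obs();C=Ro.from_euler('xyz',o['eef_rot'])
    print("shift mm",np.round(C.inv().apply(np.array(P)-o['ee_pos'])*1000,1),"turn",np.round(np.degrees((C.inv()*R).as_rotvec()),1), "shift in goal axes",np.round(R.inv().apply(np.array(P)-o['ee_pos'])*1000,1))
E
python3 - <<'E'
from kin import *
plan([.570,.0605,.031],toolR(-9,25))
E
```

```text
shift mm [ -7.7  18.3 111.5] turn [ 2.9 -0.4 -0.5] shift in goal axes [ -7.   23.8 110.5]
```

Call:
drive_tool([
  [[2.9,-0.4,-0.5],[0,0,0],0.75],
  [[0,0,0],[-1,3.4,15.8],0.75],
  [[0,0,0],[-1,3.4,15.8],0.75],
  [[0,0,0],[-1,3.4,15.8],0.75],
  [[0,0,0],[-1,3.4,15.8],0.75],
  [[0,0,0],[-1,3.4,15.8],0.75],
  [[0,0,0],[-1,3.4,15.8],0.75],
  [[0,0,0],[-1,3.4,8],0.75],
  [[0,0,0],[0,0,0],0.75],
])

```text
time_s: 8.1
ee_pos: [0.5648, 0.0607, 0.0351]
eef_rot: [-2.709, -0.004, -1.725]
force: [-0.0, 0.4, -0.2]
grip_width: 0.0704
```

```bash
python3 - <<'E'
from kin import *
st(); plan([.570,.0605,.031],toolR(-9,25)); snap("wrist","w4");snap("side","s4")
crop("pics/s4.png",230,130,430,290,4,"pics/s4c.png")
E
```

```text
time_s 8.1
qpos [ 0.0891  0.4233  1.9232 -0.2789  0.3885  2.0496]
ee_pos [0.5648 0.0607 0.0351]
eef_rot [-2.7093 -0.004  -1.7245]
force [-0.0394  0.3743 -0.2423]
grip_width 0.0704
shift mm [-0.6 -2.9  5.9] turn [ 0.2 -0.1  0.3] shift in goal axes [-0.6 -2.9  5.9]
```

View pics/w4.png

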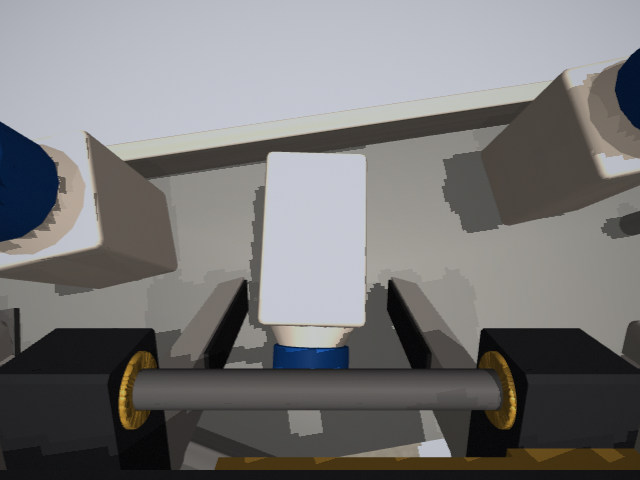

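View pics/s4c.png

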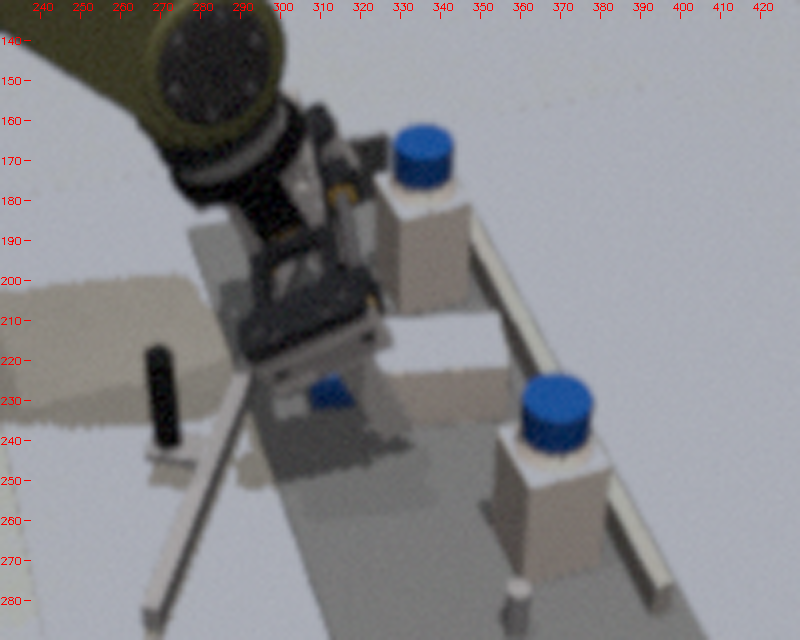

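Call:
drive_tool([
  [[0,0,0],[-0.6,-2.9,5.5],0.75],
  [[0,0,0],[0,0,0],0.75],
  [[0,0,0],[0,0,0],0.3],
  [[0,0,0],[0,0,0],0.3],
  [[0,0,0],[0,0,0],0.3],
  [[0,0,0],[0,0,0],0.3],
  [[0,0,0],[0,0,0],0.3],
], squeeze=25)

```text
time_s: 9.07
ee_pos: [0.5701, 0.0605, 0.0321]
eef_rot: [-2.708, -0.004, -1.725]
force: [-1.3, 0.1, 2.9]
grip_width: 0.0462
```

```bash
python3 - <<'E'
from kin import *
st(); plan([.570,.0605,.031],toolR(-9,25)); 
E
```

```text
time_s 9.075
qpos [ 0.0877  0.4377  1.9108 -0.2796  0.3852  2.0494]
ee_pos [0.5701 0.0605 0.0321]
eef_rot [-2.7082 -0.0037 -1.7246]
force [-1.3474  0.0535  2.9131]
grip_width 0.0462
shift mm [-0.   0.5  1. ] turn [ 0.2 -0.1  0.3] shift in goal axes [-0.   0.5  1. ]
```

Call:
drive_tool([
  [[0,0,0],[0,-7,-15],0.3],
  [[0,0,0],[0,-7,-15],0.3],
  [[0,0,0],[0,-7,-15],0.3],
  [[0,0,0],[0,-7,-15],0.3],
  [[0,0,0],[0,0,0],0.3],
  [[-8,0,0],[0,0,0],0.3],
  [[-8,0,0],[0,0,0],0.3],
  [[-8,0,0],[0,0,0],0.3],
  [[0,0,0],[0,0,0],0.3],
])

```text
time_s: 10.2
ee_pos: [0.571, 0.0603, 0.0973]
eef_rot: [-3.127, -0.004, -1.725]
force: [-0.7, -1.1, -2.4]
grip_width: 0.0458
```

```bash
python3 - <<'E'
from kin import *
st(); plan([.617,.044,.085],toolR(0,-65)); snap("wrist","w5");snap("side","s5")
crop("pics/s5.png",230,130,430,290,4,"pics/s5c.png")
E
```

```text
time_s 10.2
qpos [ 0.0444  0.4765  1.5858 -0.0077  1.0662  1.7734]
ee_pos [0.571  0.0603 0.0973]
eef_rot [-3.1274 -0.004  -1.7253]
force [-0.7311 -1.1351 -2.3829]
grip_width 0.0458
shift mm [  9.  -47.8  13. ] turn [-65.7   4.8  -8.1] shift in goal axes [ 16.3 -30.6 -36.5]
```

View pics/s5c.png

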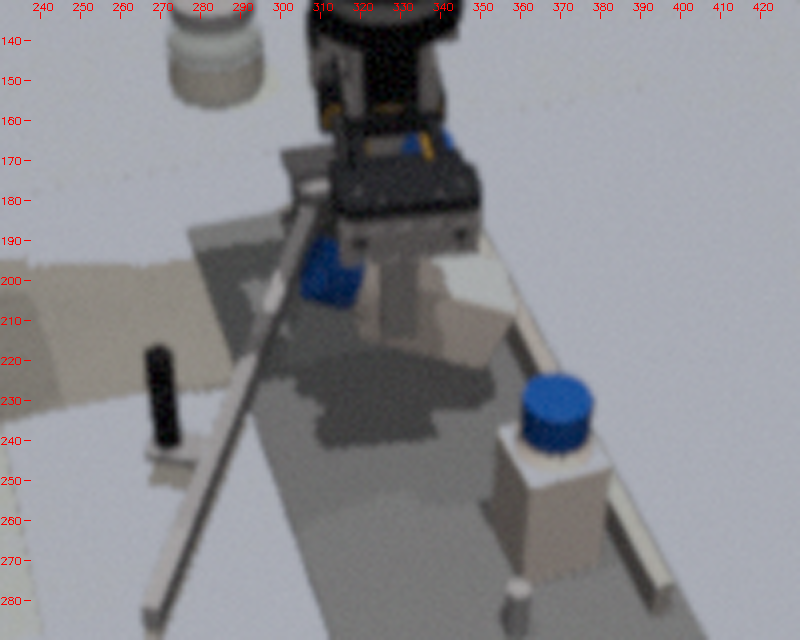

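View pics/w5.png

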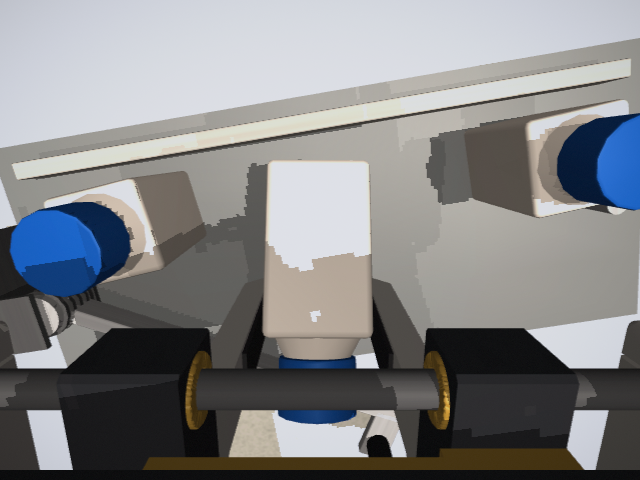

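Call:
drive_tool([
  [[-8.2,0.6,-1.0],[0,0,0],0.3],
  [[-8.2,0.6,-1.0],[0,0,0],0.3],
  [[-8.2,0.6,-1.0],[0,0,0],0.3],
  [[-8.2,0.6,-1.0],[0,0,0],0.3],
  [[-8.2,0.6,-1.0],[0,0,0],0.3],
  [[-8.2,0.6,-1.0],[0,0,0],0.3],
  [[-8.2,0.6,-1.0],[0,0,0],0.3],
  [[-8.2,0.6,-1.0],[0,0,0],0.3],
  [[0,0,0],[0,0,0],0.3],
  [[0,0,0],[0,0,0],0.3],
])

```text
time_s: 11.55
ee_pos: [0.5704, 0.0608, 0.0986]
eef_rot: [2.014, -0.002, -1.571]
force: [0.3, 1.5, -1.7]
grip_width: 0.0458
```

```bash
python3 - <<'E'
from kin import *
st(); plan([.617,.044,.085],toolR(0,-65)); snap("side","s6");snap("top","t6")
crop("pics/s6.png",230,110,430,290,3,"pics/s6c.png")
crop("pics/t6.png",215,190,390,305,4,"pics/t6c.png")
E
```

```text
time_s 11.55
qpos [0.0305 1.1656 0.729  0.0385 2.3744 1.613 ]
ee_pos [0.5704 0.0608 0.0986]
eef_rot [ 2.0136e+00 -1.6000e-03 -1.5707e+00]
force [ 0.2751  1.5106 -1.6975]
grip_width 0.0458
shift mm [ 16.8 -32.3 -36.3] turn [-0.4 -0.  -0.1] shift in goal axes [ 16.8 -32.  -36.5]
```

View pics/s6c.png

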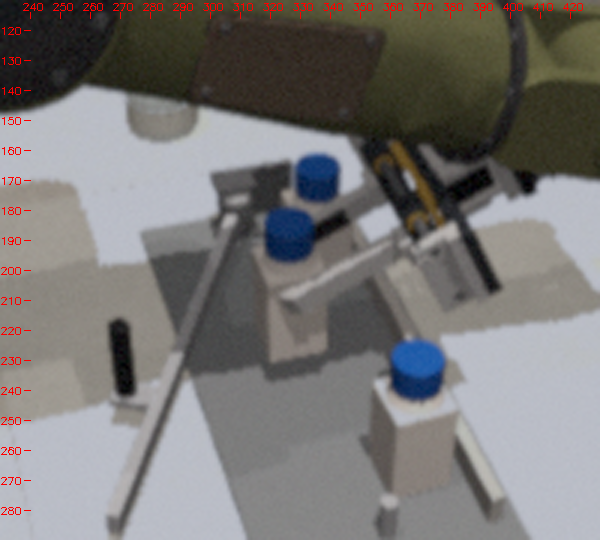

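View pics/t6c.png

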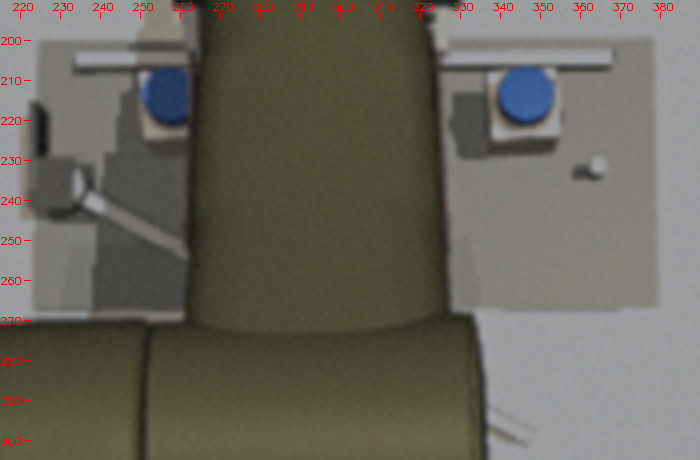

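Call:
drive_tool([
  [[0,0,0],[3.4,-6.4,-7.3],0.3],
  [[0,0,0],[3.4,-6.4,-7.3],0.3],
  [[0,0,0],[3.4,-6.4,-7.3],0.3],
  [[0,0,0],[3.4,-6.4,-7.3],0.3],
  [[0,0,0],[3.4,-6.4,-7.3],0.3],
  [[0,0,0],[0,0,0],0.3],
  [[0,0,0],[0,0,0],0.3],
])

```text
time_s: 12.52
ee_pos: [0.6169, 0.0438, 0.0854]
eef_rot: [2.01, -0.001, -1.571]
force: [-0.1, 0.3, -2.3]
grip_width: 0.0458
```

```bash
python3 - <<'E'
from kin import *
st(); plan([.617,.044,.069],toolR(0,-65)); snap("side","s7")
crop("pics/s7.png",290,140,430,290,4,"pics/s7c.png")
E
```

```text
time_s 12.525
qpos [0.0087 1.3505 0.401  0.0125 2.5216 1.5853]
ee_pos [0.6169 0.0438 0.0854]
eef_rot [ 2.0100e+00 -9.0000e-04 -1.5705e+00]
force [-0.092   0.3194 -2.2513]
grip_width 0.0458
shift mm [ -0.2 -14.9   6.9] turn [-0.2 -0.  -0. ] shift in goal axes [ -0.2 -14.9   6.8]
```

View pics/s7c.png

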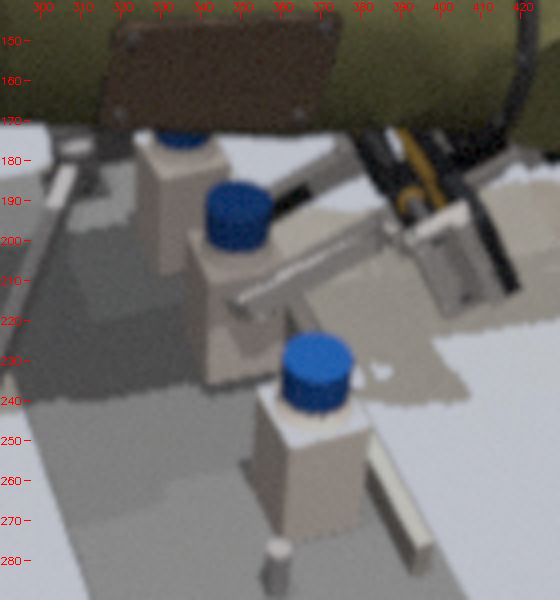

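```bash
python3 - <<'E'
from kin import *
for z in (.128,.134,.14): print(z,onz("side",(349.3,189),z))
print("left cap",onz("side",(335.5,167),.118),"right",onz("side",(369.5,227),.118), onz("side",(367.5+1.5,227),.118))
print(proj("side",[[.615,.044,.134],[.615,.157,.118],[.616,-.069,.118]]))
E
```

```text
0.128 [0.61663101 0.0455495  0.128     ]
0.134 [0.61404302 0.03843481 0.134     ]
0.14 [0.61145503 0.03132013 0.14      ]
left cap [0.61610938 0.1430997  0.118     ] right [ 0.6212441  -0.06802573  0.118     ] [ 0.62029642 -0.0677472   0.118     ]
[[348.89889404 187.34673854]
 [333.27118732 163.68415826]
 [367.17009625 227.83767805]]
```

Call:
drive_tool([
  [[0,0,0],[0,-3.6,1.7],0.3],
  [[0,0,0],[0,-3.6,1.7],0.3],
  [[0,0,0],[0,-3.6,1.7],0.3],
  [[0,0,0],[0,0,0],0.3],
])

```text
time_s: 13.08
ee_pos: [0.6168, 0.0437, 0.0724]
eef_rot: [2.008, -0.001, -1.571]
force: [0.4, 0.3, -2.0]
grip_width: 0.0457
```

Call:
drive_tool([
  [[0,0,0],[0,-1.4,0.6],0.3],
  [[0,0,0],[0,0,0],0.3],
])

```text
time_s: 13.32
ee_pos: [0.617, 0.0437, 0.0719]
eef_rot: [2.008, -0.001, -1.571]
force: [0.3, 0.1, 4.3]
grip_width: 0.046
```

Call:
drive_tool([
  [[0,0,0],[0,-1.4,0.6],0.3],
  [[0,0,0],[0,0,0],0.3],
])

```text
time_s: 13.58
ee_pos: [0.6172, 0.0436, 0.0718]
eef_rot: [2.008, -0.001, -1.571]
force: [-0.8, -0.9, 12.7]
grip_width: 0.046
```

Call:
drive_tool([
  [[0,0,0],[0,1.6,-0.7],0.3],
  [[0,0,0],[0,0,0],0.3],
  [[0,0,0],[0,0,0],0.55],
  [[0,0,0],[0,0,0],0.6],
  [[0,0,0],[0,0,0],0.75],
  [[0,0,0],[0,0,0],0.75],
])

```text
time_s: 14.32
ee_pos: [0.6169, 0.0437, 0.0713]
eef_rot: [2.008, -0.001, -1.571]
force: [-0.2, 0.5, -0.4]
grip_width: 0.0702
```

```bash
python3 - <<'E'
from kin import *
st(); snap("side","s8"); snap("wrist","w8")
crop("pics/s8.png",290,140,430,290,4,"pics/s8c.png")
E
```

```text
time_s 14.325
qpos [0.0085 1.3716 0.3932 0.0121 2.5101 1.5848]
ee_pos [0.6169 0.0437 0.0713]
eef_rot [ 2.0082e+00 -8.0000e-04 -1.5705e+00]
force [-0.2284  0.5358 -0.3917]
grip_width 0.0702
```

View pics/s8c.png

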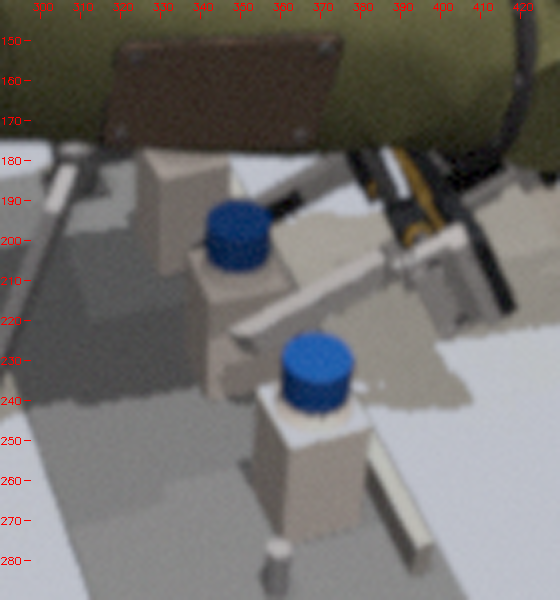

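View pics/w8.png

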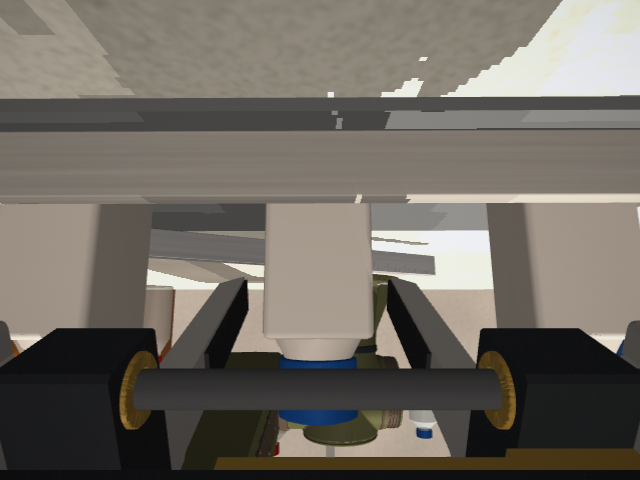

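Call:
drive_tool([
  [[0,0,0],[0,12.7,-5.9],0.75],
  [[0,0,0],[0,12.7,-5.9],0.75],
  [[0,0,0],[0,12.7,-5.9],0.75],
  [[4,0,0],[0,12.7,-5.9],0.75],
  [[4,0,0],[0,12.2,-6.8],0.75],
  [[4,0,0],[0,11.7,-7.6],0.75],
  [[4,0,0],[0,11.2,-8.4],0.75],
  [[4,0,0],[0,10.6,-9.2],0.75],
  [[0,0,0],[0,0,0],0.75],
])

```text
time_s: 15.55
ee_pos: [0.6169, 0.0438, 0.1866]
eef_rot: [2.362, -0.001, -1.57]
force: [-0.3, 0.1, 0.3]
grip_width: 0.0705
```

```bash
python3 - <<'E'
from kin import *
st(); plan([.50,.0,.25],toolR(0,0)); snap("side","s9")
crop("pics/s9.png",250,100,430,290,3,"pics/s9c.png")
E
```

```text
time_s 15.55
qpos [0.0093 0.9906 0.6836 0.0074 2.2472 1.5824]
ee_pos [0.6169 0.0438 0.1866]
eef_rot [ 2.3618e+00 -7.0000e-04 -1.5705e+00]
force [-0.3002  0.1217  0.3037]
grip_width 0.0705
shift mm [ 43.8 127.7  37.2] turn [44.7 -0.   0. ] shift in goal axes [ 43.8 116.9 -63.4]
```

View pics/s9c.png

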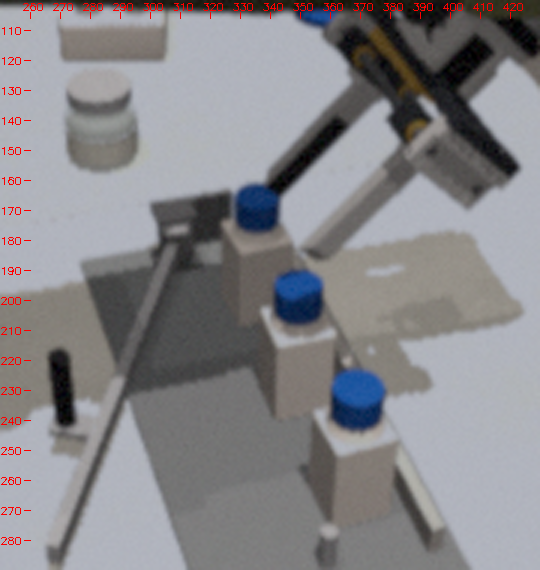

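Call:
drive_tool([
  [[9,0,0],[0,0,0],0.75],
  [[9,0,0],[0,0,0],0.75],
  [[9,0,0],[0,0,0],0.75],
  [[9,0,0],[0,0,0],0.75],
  [[8.7,0,0],[0,0,0],0.75],
  [[0,0,0],[1,30,0],0.75],
  [[0,0,0],[1,30,0],0.75],
  [[0,0,0],[1,30,0],0.75],
  [[0,0,0],[1,30,0],0.75],
  [[0,0,0],[1,30,0],0.75],
  [[0,0,0],[0,31,0],0.75],
  [[0,0,-9],[0,0,0],0.75],
  [[0,0,-9],[0,0,0],0.75],
  [[0,0,-9],[0,0,0],0.75],
  [[0,0,-9],[0,0,0],0.75],
  [[0,0,-9],[0,0,0],0.75],
  [[0,0,-10],[0,0,0],0.75],
  [[0,0,0],[0,0,0],0.75],
])

```text
time_s: 17.85
ee_pos: [0.4356, 0.0387, 0.1834]
eef_rot: [3.137, 0.005, -0.612]
force: [0.8, -0.2, 0.1]
grip_width: 0.0705
```

```bash
cat >> kin.py <<'E'
def jawR(yawdeg): return Ro.from_euler('xyz',[np.pi,0,np.radians(yawdeg)])
E
python3 - <<'E'
from kin import *
st(); plan([.4354,.0384,.14],jawR(-35)); snap("side","s10");snap("top","t10");snap("wrist","w10")
crop("pics/t10.png",215,190,390,305,4,"pics/t10c.png")
E
```

```text
time_s 17.85
qpos [ 5.3000e-03  9.0800e-02  1.8666e+00 -8.0000e-04  1.1912e+00  6.1730e-01]
ee_pos [0.4356 0.0387 0.1834]
eef_rot [ 3.137   0.0052 -0.6118]
force [ 0.7772 -0.2171  0.0526]
grip_width 0.0705
shift mm [ 0.3  0.1 43.4] turn [ 0.3  0.3 -0.1] shift in goal axes [ 0.   0.3 43.4]
```

View pics/t10c.png

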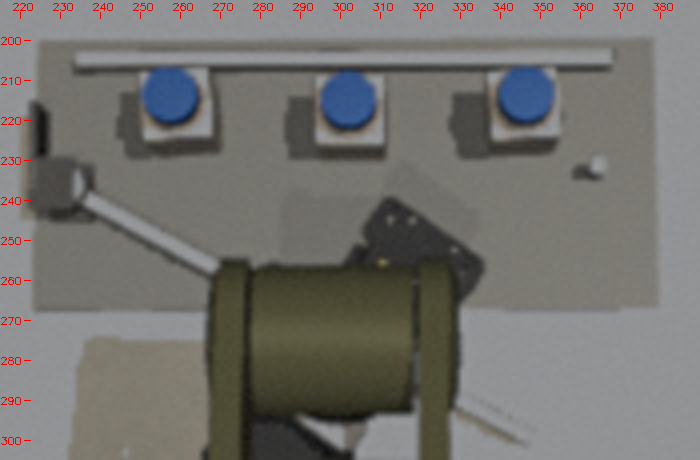

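View pics/w10.png

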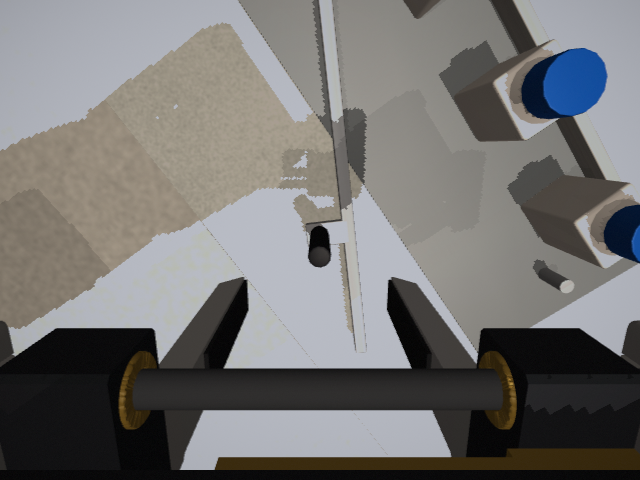

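View pics/s10.png

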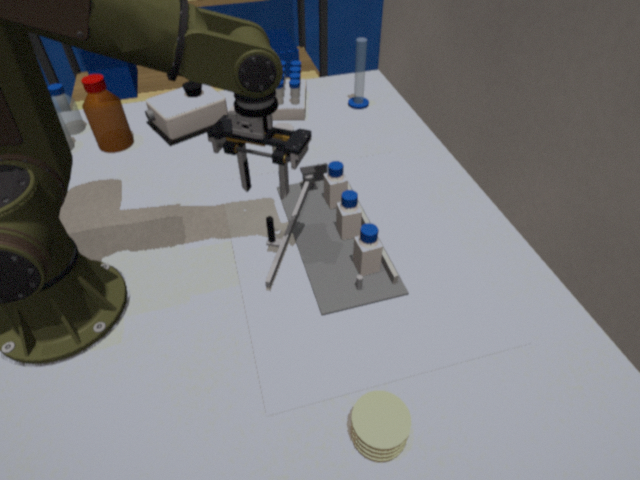

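```bash
python3 - <<'E'
from kin import *
print(onz("",(319,256),.1,gc("w10")),onz("top",(302,214.8),.118),onz("",(349.5,285),.1,gc("w2")),onz("",(285.5,162),.1,gc("w1")))
R=Ro.from_euler('xyz',ctrl.get_obs()['eef_rot']).as_matrix()
# pole in jaw frame
h=onz("",(319,256),.1,gc("w10"));print((R.T@(h-ctrl.get_obs()['ee_pos']))*1e3)
import itertools
for k in range(0,6):
    th=-.5+k*.1; c,s=np.cos(th),np.sin(th); v=np.array([-.025,-.2347]); P=np.array([.570,.2325])+[c*v[0]-s*v[1],s*v[0]+c*v[1]]; print(th,P, ik([*P,.074],jawR(np.degrees(th)-6),[0,.3,1.7,0,1.2,.6]))
E
```

```text
[0.43564745 0.03817469 0.1       ] [0.61289133 0.04428248 0.118     ] [0.43305965 0.0380683  0.1       ] [0.43575847 0.03999692 0.1       ]
[ 0.61132178  0.13130571 83.81424627]
-0.5 [0.43553926 0.03851701] (array([ 4.39528552e-03,  2.50706001e-01,  1.97348046e+00, -2.81442215e-11,
        9.17406192e-01,  6.09115041e-01]), np.float64(6.967417032567527e-11))
-0.4 [0.45557699 0.02606244] (array([-2.31526398e-02,  2.88133101e-01,  1.92334058e+00, -5.19162419e-13,
        9.30118976e-01,  4.81567115e-01]), np.float64(1.1494936395619364e-12))
-0.3 [0.476758   0.01567053] (array([-4.39503322e-02,  3.28207192e-01,  1.86794898e+00, -1.57358543e-15,
        9.45436478e-01,  3.60769423e-01]), np.float64(1.9161701090418106e-15))
-0.19999999999999996 [0.49887064 0.00744511] (array([-5.85053548e-02,  3.70243899e-01,  1.80804611e+00, -8.63568196e-10,
        9.63302649e-01,  2.46214401e-01]), np.float64(8.040127597366108e-10))
-0.09999999999999998 [0.52169399 0.00146836] (array([-6.74033492e-02,  4.13700684e-01,  1.74429649e+00, -3.14906867e-10,
        9.83595479e-01,  1.37316406e-01]), np.float64(5.673250758064796e-10))
0.0 [ 0.545  -0.0022] (array([-7.12469484e-02,  4.58156965e-01,  1.67728621e+00,  7.76851536e-10,
        1.00614947e+00,  3.34728064e-02]), np.float64(2.0442811894840267e-09))
```

Call:
drive_tool([
  [[0.3,0.3,0],[0,0,20],0.75],
  [[0,0,0],[0,0,22],0.75],
  [[0,0,0],[0,0,22],0.75],
  [[0,0,0],[0,0,22],0.75],
  [[0,0,0],[0,0,22],0.75],
  [[0,0,0],[0,0,0],0.75],
  [[0,0,0],[0,0,0],0.05],
  [[0,0,0],[0,0,0],0.05],
  [[0,0,0],[0,0,0],0.05],
  [[0,0,0],[0,0,0],0.05],
  [[0,0,0],[0,0,0],0.05],
  [[0,0,0],[0,0,0],0.05],
  [[0,0,0],[0,0,0],0.05],
], squeeze=40)

```text
time_s: 19.62
ee_pos: [0.4362, 0.0385, 0.0762]
eef_rot: [-3.139, -0.003, -0.611]
force: [3.1, -3.0, -1.8]
grip_width: 0.0152
```

```bash
python3 - <<'E'
from kin import *
st(); 
p=ctrl.get_obs()['ee_pos'];C=Ro.from_euler('xyz',ctrl.get_obs()['eef_rot'])
v=np.array([-.025,-.2347]);prev=np.array([.4354,.0384])
# steps in tool axes: each step turn +dth about world z (=-dth tool z), chord in tool frame
piv=p[:2]-np.array([np.cos(-.5)*v[0]-np.sin(-.5)*v[1],np.sin(-.5)*v[0]+np.cos(-.5)*v[1]]);print("piv",piv)
E
```

```text
time_s 19.625
qpos [4.4000e-03 2.4610e-01 1.9729e+00 2.0000e-04 9.1880e-01 6.1490e-01]
ee_pos [0.4362 0.0385 0.0762]
eef_rot [-3.1393e+00 -3.0000e-03 -6.1070e-01]
force [ 3.1225 -3.0069 -1.7564]
grip_width 0.0152
piv [0.5706554  0.23252752]
```

Call:
drive_tool([
  [[0,0,0],[10.3,-0.2,0],0.05],
  [[0,0,-2.5],[0,0,0],0.05],
  [[0,0,0],[10.3,-0.2,0],0.05],
  [[0,0,-2.5],[0,0,0],0.05],
  [[0,0,0],[10.3,-0.2,0],0.05],
  [[0,0,-2.5],[0,0,0],0.05],
  [[0,0,0],[10.3,-0.2,0],0.05],
  [[0,0,-2.5],[0,0,0],0.05],
  [[0,0,0],[10.3,-0.2,0],0.05],
  [[0,0,-2.5],[0,0,0],0.05],
  [[0,0,0],[10.3,-0.2,0],0.05],
  [[0,0,-2.5],[0,0,0],0.05],
])

```text
time_s: 21.12
ee_pos: [0.4911, 0.0103, 0.0762]
eef_rot: [-3.139, -0.002, -0.349]
force: [-1.5, 5.6, 2.6]
grip_width: 0.0152
```

```bash
python3 - <<'E'
from kin import *
st(); p=ctrl.get_obs()['ee_pos']; d=p[:2]-[.5707,.2325]; print(np.linalg.norm(d), np.arctan2(d[1],d[0])-np.arctan2(-.194,-.1344))
E
```

```text
time_s 21.125
qpos [-0.0545  0.3506  1.8299  0.002   0.9586  0.293 ]
ee_pos [0.4911 0.0103 0.0762]
eef_rot [-3.1393e+00 -2.0000e-03 -3.4870e-01]
force [-1.5164  5.5939  2.6355]
grip_width 0.0152
0.2360449308703859 0.26190092239194285
```

Call:
drive_tool([
  [[0,0,0],[10.3,-0.2,0],0.05],
  [[0,0,-2.5],[0,0,0],0.05],
  [[0,0,0],[10.3,-0.2,0],0.05],
  [[0,0,-2.5],[0,0,0],0.05],
  [[0,0,0],[10.3,-0.2,0],0.05],
  [[0,0,-2.5],[0,0,0],0.05],
  [[0,0,0],[10.3,-0.2,0],0.05],
  [[0,0,-2.5],[0,0,0],0.05],
  [[0,0,0],[7,-0.1,0],0.05],
  [[0,0,-2],[0,0,0],0.05],
  [[0,0,0],[0,0,0],0.05],
])

```text
time_s: 22.5
ee_pos: [0.5372, -0.001, 0.0762]
eef_rot: [-3.139, -0.002, -0.139]
force: [-2.9, 9.0, 2.6]
grip_width: 0.0152
```

```bash
cat > g.py <<'E'
from kin import *
st(); p=ctrl.get_obs()['ee_pos']; d=p[:2]-[.5707,.2325]; print(np.linalg.norm(d), np.arctan2(d[1],d[0])-np.arctan2(-.194,-.1344))
E
python3 g.py
```

```text
time_s 22.5
qpos [-0.0712  0.4391  1.7     0.0028  1.0006  0.0667]
ee_pos [ 0.5372 -0.001   0.0762]
eef_rot [-3.1391e+00 -1.7000e-03 -1.3950e-01]
force [-2.9462  9.0276  2.598 ]
grip_width 0.0152
0.23592335933504424 0.4635036217702544
```

Call:
drive_tool([
  [[0,0,0],[2.5,-0.8,0],0.05],
  [[0,0,-1],[2.5,-0.3,0],0.05],
  [[0,0,0],[0,0,0],0.05],
])

```text
time_s: 22.88
ee_pos: [0.5423, -0.0016, 0.0762]
eef_rot: [-3.141, -0.002, -0.122]
force: [-5.0, -0.2, 2.1]
grip_width: 0.0155
```

Call:
drive_tool([
  [[0,0,-1],[2,-0.3,0],0.05],
  [[0,0,0],[0,0,0],0.05],
])

```text
time_s: 23.12
ee_pos: [0.5442, -0.0018, 0.0762]
eef_rot: [-3.141, -0.002, -0.104]
force: [-4.4, -2.8, 0.6]
grip_width: 0.0152
```

Call:
drive_tool([
  [[0,0,0],[1.5,-0.1,0],0.05],
  [[0,0,0],[0,0,0],0.05],
])

```text
time_s: 23.38
ee_pos: [0.5456, -0.0019, 0.0762]
eef_rot: [-3.141, -0.002, -0.105]
force: [-4.6, -2.5, 1.0]
grip_width: 0.0156
```

Call:
drive_tool([
  [[0,0,0],[1.5,-0.1,0],0.05],
  [[0,0,0],[0,0,0],0.05],
])

```text
time_s: 23.62
ee_pos: [0.5467, -0.002, 0.0762]
eef_rot: [3.142, -0.001, -0.105]
force: [-7.1, -4.4, 3.4]
grip_width: 0.0156
```

Call:
drive_tool([
  [[0,0,0],[1.5,0.3,0],0.05],
  [[0,0,0],[0,0,0],0.05],
])

```text
time_s: 23.88
ee_pos: [0.5474, -0.0021, 0.0762]
eef_rot: [-3.141, 0.001, -0.104]
force: [-15.9, -0.9, 7.8]
grip_width: 0.0152
```

Call:
drive_tool([
  [[0,0,0],[1,0.1,0],0.05],
  [[0,0,0],[0,0,0],0.05],
])

```text
time_s: 24.12
ee_pos: [0.5478, -0.0022, 0.0761]
eef_rot: [-3.141, 0.002, -0.104]
force: [-20.0, 0.1, 11.5]
grip_width: 0.0149
```

```bash
python3 g.py; python3 - <<'E'
from h import *
snap("top","t11");snap("side","s11");crop("pics/t11.png",215,190,390,305,4,"pics/t11c.png");crop("pics/s11.png",270,155,420,305,4,"pics/s11c.png")
E
```

```text
time_s 24.125
qpos [-7.1000e-02  4.6150e-01  1.6662e+00  4.0000e-04  1.0162e+00  3.3100e-02]
ee_pos [ 0.5478 -0.0022  0.0761]
eef_rot [-3.1413e+00  2.3000e-03 -1.0430e-01]
force [-19.9657   0.0921  11.5339]
grip_width 0.0149
0.23577284103910237 0.5086241721454794
```

View pics/t11c.png

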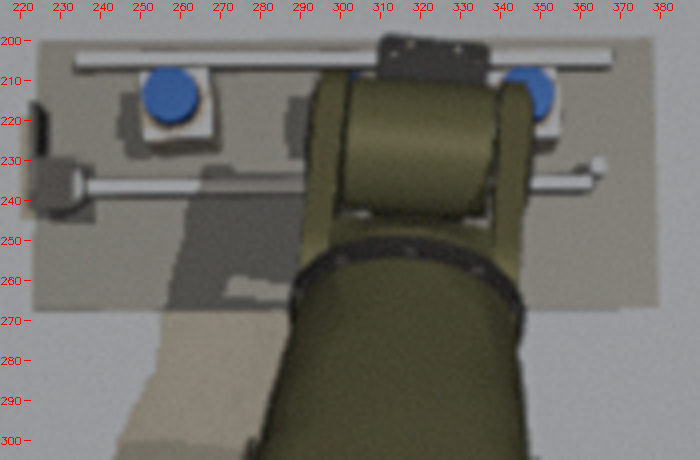

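View pics/s11c.png

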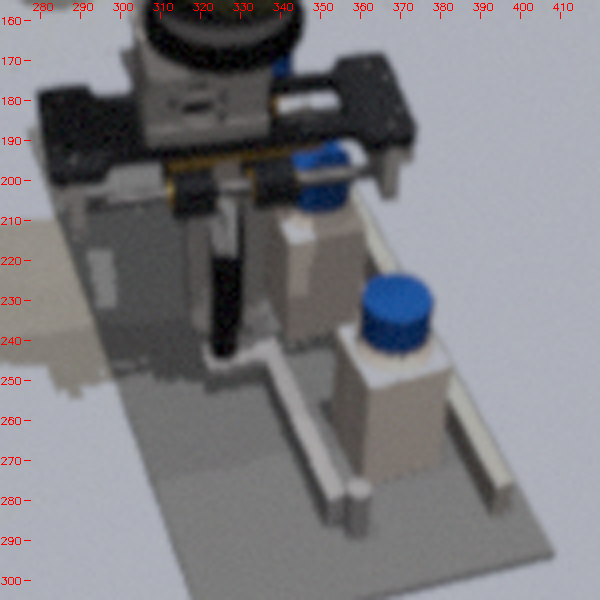

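Call:
drive_tool([
  [[0,0,0],[0,0,0],0.05],
  [[0,0,0],[0,0,0],0.05],
  [[0,0,0],[0,0,0],0.05],
  [[0,0,0],[0,0,0],0.05],
  [[0,0,0],[0,0,0],0.05],
  [[0,0,0],[0,0,0],0.05],
])

```text
time_s: 24.98
ee_pos: [0.5478, -0.0021, 0.0761]
eef_rot: [-3.141, 0.002, -0.104]
force: [-19.8, -0.2, 10.6]
grip_width: 0.0156
```

```bash
python3 - <<'E'
from h import *
snap("wrist","w12");snap("side","s12")
E
```

```text
(no output)
```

View pics/s12.png

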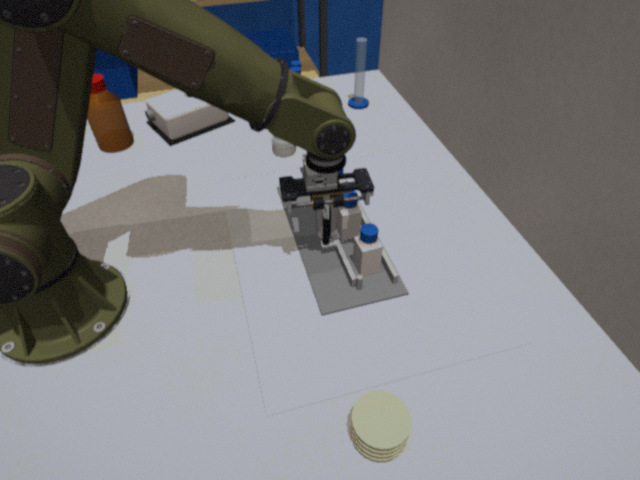

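View pics/w12.png

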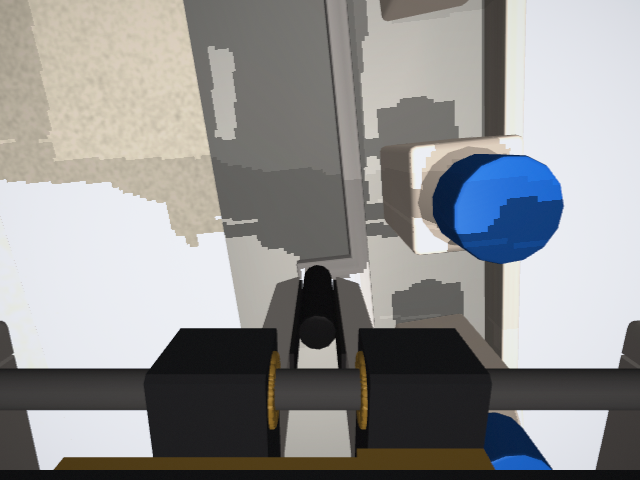

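The post is gripped between the pads at (318,330) in the wrist view. The bar lies along the row against the stop pin, all three bottles are standing, and the force is steady. I'm handing in now.

```bash
python3 -c "
from station import ctrl
print(ctrl.hand_in())"
```

```text
the job is handed in; nothing more can be done
None
```

The fallen bottle is back upright in the row, and the gripper is holding the retaining arm shut against its stop, ready for your locking pin. I handed the job in at about 25 s of the 58 s allowed.

- **Bottle:** I gripped it by the body, lifted it, turned it upright in the air and set it down at about (0.613, 0.044). The top view shows it midway between its neighbours to about 1 mm. It sits a couple of millimetres nearer the robot than the neighbours.
- **Retaining arm:** I gripped the handle post at 40 N and swung the arm until it stopped moving. I measured about 0.51 rad against the nominal 0.5, and the cameras show the bar along the row, touching the stop pin. The push held steady at about 20 N over a 0.75 s hold.
- **Neighbours, jar and dishes:** The bottles either side look unmoved in the pictures, and nothing touched the jar or dishes.

**Joint-limit reading:** On an early approach, which I abandoned, joint 6 read 2.5533 rad for a moment. Its listed range ends at 2.55, so it was at or slightly over the limit; I backed off at once and used a smaller tilt.

**Vertical force:** While holding the arm shut, the wrist also reads about 11 N upwards. I did not trace the cause, but it stayed steady.

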